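Rock the stuck locating block free and hold it clear

ROBOT

A 7-joint arm with a two-finger parallel gripper is mounted at the origin on a cart in front of the work surface, level with it; the furniture and walls round the work are solid. World frame = base frame: x ahead of the robot, y to its left, z up, the work surface at z = 0. Lengths are in mm, angles in rad, forces in N, time in s.
With the tool pointing down it reaches from about 400 to 875 mm from the base axis. Payload 4.4 kg.
Tool frame: the origin (TCP) lies at the very end of the fingers, on their centre line; the grasp point (between the pads) lies 19 mm behind it; z points along the fingers, y is the direction in which the jaws open and shut (so a half turn about z gives the same grasp; the last joint's range is limited). The gripper opens to 85 mm and grips with 20 to 120 N. Pads are 22 mm wide; open, the fingers measure 114 mm over their backs; the gripper's body (76 mm by 85 mm) begins 54 mm behind the grasp point. The pads swing forward as they close: fully open they stand 13 mm farther back than shut.
Start: joints at [-1.372, 0.628, 0.038, 1.517, -0.027, 0.996, -0.02], TCP at [170.091, 627.365, 231.313] pointing down, gripper open.
Joint ranges: [-3.06, 3.06], [-0.37, 2.12], [-1.25, 1.32], [0.18, 2.47], [-1.1, 4.24], [0.23, 1.98], [-2.94, 2.94]. Speed limits (rad/s): [2.57, 2.57, 3.14, 3.14, 3.14, 3.14, 3.14].

INTERFACE

Orientations are given as [roll, pitch, yaw] about the fixed x, y, z axes, in that order (R = Rz(yaw) Ry(pitch) Rx(roll)).
In Python, from cell import ctrl gives the robot as it stands.
- The arm moves only by the shell command python3 -m crank 'ROWS' [OPENING]. ROWS is JSON, a list that holds one entry, the list of rows, each a list of 6 numbers: the shift along the tool's x, y, z in units of 30 mm (1.0 is 30 mm), then the turn, a rotation vector about the tool's x, y, z in units of 6 degrees (1.0 is 6 degrees). In form: [[[tx, ty, tz, rx, ry, rz], ...]]. A call has 1 to 12 rows; each row shifts and turns the pose as measured when the row begins, along the tool's axes as they then stand; what a row does not reach is not made up. A row lasts 1/12 s, in which the tool goes at most 41.7 mm and 7.16 degrees, less where a joint would pass 70% of its speed; a pose out of reach is approached as far as the arm can. A call is refused whole if a number of a shift passes 1 or a number of a turn 1, either way. A call with a gripper value outside its range is refused whole. OPENING is the gripper command: -1 is fully open, 1 is shut, values between are in proportion, set as the call begins (- or left out, the last holds). The fingers move at their own pace and stop on an object; the grip force is fixed at half the most. Time passes only in rows, so rows that do not move let the fingers close. It gives the time, the measured TCP pose, the force and the opening at its end, in the units of the state.
- ctrl.read_state(): the state, without advancing time (a new reading comes with each control period).
- ctrl.get_image(name): name is "scene" or "top" or "wrist"; returns a dict with "color" (400x640x3 uint8, red, green, blue), "depth" (400x640 float32, mm along the optical axis (not along the pixel's ray), 0 where there is no reading), "camera_matrix" (3x3 intrinsics, pixels), "k1" (the pictures are not rectified: a ray, as slopes to the right and down, at radius r is drawn at 1 + k1 r^2 times it, then the intrinsics apply), "R" (3x3) and "t" (3): a world point X has camera coordinates R X + t. Camera axes: x right, y down, z forward; pixel columns grow to the right and rows downward; lengths in mm; the calibration is good to about 2 mm. A picture is of the moment at which its call begins.
- ctrl.finish_job(): hands the job in, once; it reports no verdict.
Trained networks look in a picture, given as the dict that the camera call returned (one of the last four; its "shot" number tells which), for a name from the list of things; names that differ only in an ending like _2 or _b are one class to them, and where a whole thing is asked for, a point or a joint stands for the part that bears it (a point fixed in the world has none). Each returns a list of dicts, best first, with "conf" (0 to 1); they miss things now and then, are a little off and sometimes report something else, mostly with a low value. They report only what shows in the picture. A call takes as long as a camera call. They do not tell look-alikes from the thing itself.
- ctrl.search_frame(query, picture): "extent" ([centre column, centre row, width, height] in pixels, round what is visible of it).
The state is a dict: "clock": time; "qpos": joint angles; "qd": joint speeds; "tau": joint torques, N m; "eef_pos": TCP position; "tool_rot": TCP orientation; "force": force on the tool from outside, world axes, zero at the start; "torque": the same for the moment, N m; "width": finger opening in mm.
Only numpy, scipy, OpenCV 4.12 (cv2) and the standard library are available. Lean on these libraries where they do the work, as an engineer would, in place of code of your own. Each camera call takes 0.05 s, during which the arm holds its last target. There are 200 camera calls.

TASK

The locating block with the orange cap is stuck in the bench fixture, its shoulders caught under two stiff brass jaws. Grip its stem and rock it side to side so that it pushes first one jaw and then the other well back (move the jaws only with the block, never with the gripper), then draw it up and out. Finish while still holding it, still and upright, straight above its seat with its foot just clear of the jaws (a few centimetres at most), and leave the other things on the bench alone.

Things in the scene. Friction and masses are not known exactly. Their poses are not given: they have to be found in the camera images.
- fixture: bench fixture, fixed: steel base plate 74 (x) x 158 (y) x 12 mm, two blue towers at y = +58 and -58 mm (64 x 42 mm, top z = 67 mm), each carrying a brass jaw between steel strips (top z = 77.5 mm). Origin: centre of the underside, on the worktop, below the middle of the block's seat; z up, y the line along which the jaws slide and in which to rock the block, x the axis about which it rocks
- fixture_seat (a point): middle of the floor of the seat that the block's foot stands in, 12 mm above the worktop; ribs and cheeks up to 26 mm above it guide the foot with 1 to 1.5 mm of play each way
- block_grip (a point): aluminium locating block, 0.3 kg: middle of its upright stem, the place to grip. Stem 34 (x) x 22 (y) mm, from 56 mm below this point to 22 mm above it, with an orange cap. Seated, this point is 120 mm above the worktop on the fixture's z axis, and the block's axes are the fixture's. It rocks about a line along x 92 mm below this point (28 mm above the worktop)
- block_foot (a point): centre of the block's underside, 108 mm below block_grip along the block's z. The foot is 34 (x) x 32 (y) mm and 52 mm high, its underside a half-round of 16 mm radius about x. Its top forms 5 mm shoulders on the two y sides; these lie under the jaws, which stop a straight pull after about 3 mm
- jaw_left (a joint): travel (m) of the brass jaw on the fixture's +y side (44 x 60 x 10 mm, top z = 77.5 mm; inner edge at y = 11.3 mm + travel): about 0 shut against the stem, grows as it is pushed to +y, stop at 0.009. Drags with 6 N, stays where left; the shoulder passes it beyond 0.005. Leaning the block to +y by 0.13 rad pushes it that far, 0.17 rad almost to its stop
- jaw_right (a joint): the same for the jaw on the fixture's -y side: grows as it is pushed to -y, stop at 0.009
- sanding_block_center (a point): brown rubber sanding block lying on the worktop, 52 x 68 x 24 mm, to be left alone; its centre
- pen_blank_center (a point): square wooden blank lying on the worktop, 22 x 150 x 22 mm, to be left alone; its centre
- spinning_top_center (a point): small turned wooden top standing on the worktop, 36 mm across, 52 mm high, to be left alone; its centre
- steel_disc_center (a point): brown-black steel lathe faceplate with screw holes lying on the worktop, 80 mm across, 20 mm high, to be left alone; its centre
Mind the look-alikes: they are no part of the job. There is more than one size of the part that bears block_grip; the job needs the largest.

How it is judged (in metres and radians):
On the way, in this order (a step that is already met when the one before it is completed fails the run):
1. the block, leant over in its seat, has pushed one jaw back by more than 5 mm (value of joint any of jaw_left, jaw_right above 0.005 m and angle between block_foot's own z axis and vertical above 0.06 rad and z of block_foot in the frame of fixture below 0.025 m), for 0.1 s.
2. both jaws have been pushed back by more than 5 mm, the block still in its seat, leant over (value of joint each of jaw_left, jaw_right above 0.005 m and angle between block_foot's own z axis and vertical above 0.06 rad and z of block_foot in the frame of fixture below 0.025 m), for 0.1 s.
At the end, for the whole second after the job is handed in: the fingers hold the block, at rest and upright within 0.15 rad, its underside 3 to 50 mm above the top of the jaws and within 30 mm of the seat's middle seen from above, touching neither fixture nor jaws; the other things within 25 mm of where they were (z of block_foot in the frame of fixture between 0.0805 and 0.1275 m and horizontal distance between block_foot and fixture below 0.03 m and angle between block_foot's own z axis and vertical below 0.15 rad and linear speed of block below 0.02 m/s and contact force between the fingers and block above 1 N and contact force between block and fixture below 0.1 N and distance of each of sanding_block_center, pen_blank_center, spinning_top_center, steel_disc_center from where it was at the start of the episode below 0.025 m); the arm keeps its last pose, push and grip.
It fails at once if the gripper or arm pushes a jaw or the fixture (over 3 N) (contact force between any of the fingers, the arm and fixture above 3 N).
It fails at once if a bystander is disturbed (moved over 25 mm) (distance of any of sanding_block_center, pen_blank_center, spinning_top_center, steel_disc_center from where it was at the start of the episode above 0.025 m).
It also fails if it takes over 35 s, if anything falls off the work surface, if the arm or the gripper's body presses on something with over 40 N, if the wrist force passes 120 N, or if a joint passes its speed limit or range.

## Working session

There is one attempt and no reset: what is moved stays moved. The work goes in short steps, Python scripts to look and compute and a shell command to move; the robot and the scene stay as the last step left them, time stands still between calls to the robot, and variables do not carry over. Pictures are saved under pics/ and viewed, about 8 in all and at most 12, crops included, and the job is handed in when it is done.

```bash
mkdir -p pics; cat > h.py <<'E'
import numpy as np, cv2
from cell import ctrl
def px2w(im,u,v,d=None,z=None):
    K=im["camera_matrix"];K=np.array(K);R=np.array(im["R"]);t=np.array(im["t"])
    x=cv2.undistortPoints(np.array([[[u,v]]],float),K,np.array([im["k1"],0,0,0.]))[0,0]
    r=np.array([x[0],x[1],1.])
    C=-R.T@t; w=R.T@r
    if z is not None: return C+w*(z-C[2])/w[2]
    if d is None: d=float(im["depth"][int(round(v)),int(round(u))])
    return C+w*d
def w2px(im,X):
    R=np.array(im["R"]);t=np.array(im["t"])
    return cv2.projectPoints(np.array([X],float),cv2.Rodrigues(R)[0],t,np.array(im["camera_matrix"]),np.array([im["k1"],0,0,0.]))[0][0,0]
def cloud(im):
    d=im["depth"];v,u=np.mgrid[:d.shape[0],:d.shape[1]]
    p=cv2.undistortPoints(np.stack([u.ravel(),v.ravel()],1)[:,None].astype(float),np.array(im["camera_matrix"]),np.array([im["k1"],0,0,0.]))[:,0]
    R=np.array(im["R"]);t=np.array(im["t"]);c=np.c_[p,np.ones(len(p))]*d.ravel()[:,None]
    return ((c-t)@R).reshape(*d.shape,3)
def save(im,n,crop=None,s=1):
    c=im["color"]
    if crop: c=c[crop[1]:crop[3],crop[0]:crop[2]]
    cv2.imwrite("pics/"+n,cv2.resize(c[...,::-1],None,fx=s,fy=s,interpolation=cv2.INTER_CUBIC))
E
python3 - <<'E'
from h import *
print(ctrl.read_state())
ims=[]
for n in("scene","top"):
    im=ctrl.get_image(n);ims.append(im["color"])
    print(n,(-np.array(im["R"]).T@np.array(im["t"])).round())
    for q in("block_grip","fixture","jaw_left","sanding_block_center","pen_blank_center","spinning_top_center","steel_disc_center"):
        for r in ctrl.search_frame(q,im)[:4]:
            e=r["extent"];print(q,round(r["conf"],2),np.round(e),px2w(im,min(e[0],639),min(e[1],399)).round())
cv2.imwrite("pics/a.png",cv2.resize(np.vstack(ims)[...,::-1],(480,600),interpolation=cv2.INTER_AREA))
E
```

```text
{'clock': 0.0, 'qpos': array([-1.37180552,  0.62935049,  0.03844405,  1.51833628, -0.02700293,
        0.9962888 , -0.01997687]), 'qd': array([ 2.05886654e-04, -9.46862560e-04, -1.33313149e-03,  7.79544430e-04,
       -1.40358522e-03,  4.19299113e-05, -1.09809605e-03]), 'tau': array([ 7.39585848e-04, -5.63405156e+01,  1.22640911e+00, -1.93440181e+01,
        1.10477814e-02,  1.06668868e-02, -9.02143086e-06]), 'eef_pos': array([169.92310836, 626.76969293, 230.39643151]), 'tool_rot': array([-3.13972791e+00,  2.28768492e-05,  2.87682242e+00]), 'force': array([ 0.21122546, -0.29427905, -0.26493307]), 'torque': array([0.02956081, 0.01739994, 0.01880401]), 'width': 85.41688958011352}
scene [ 181. -539.  661.]
block_grip 0.89 [260. 243.  14.  38.] [373. 159.  52.]
block_grip 0.68 [270. 264.  15.  42.] [371.  91.  50.]
fixture 0.59 [310. 254.  56.  74.] [445.  53.  77.]
jaw_left 0.6 [293. 226.  11.  14.] [449. 151.  77.]
sanding_block_center 0.59 [276. 219.  26.  20.] [447. 260.  22.]
pen_blank_center 0.97 [354. 199.  35.  34.] [658. 253.  22.]
spinning_top_center 0.67 [408. 241.  10.  22.] [686.  49.  26.]
steel_disc_center 0.6 [328. 311.  41.  32.] [438. -42.  12.]
top [ 345.  174. 1063.]
block_grip 0.68 [361. 228.  14.  20.] [459. 108. 143.]
block_grip 0.55 [336. 268.  10.   8.] [378. 161.  92.]
fixture 0.85 [360. 233.  72.  31.] [450. 110. 132.]
jaw_left 0.87 [340. 227.  20.  16.] [470. 151.  80.]
jaw_left 0.46 [375. 140.  13.  16.] [689.  57.  29.]
sanding_block_center 0.88 [293. 239.  27.  28.] [450. 260.  27.]
pen_blank_center 0.84 [290. 154.  60.  10.] [661. 268.  20.]
spinning_top_center 0.61 [377. 140.  14.  20.] [689.  53.  30.]
steel_disc_center 0.91 [420. 243.  36.  37.] [436. -40.  12.]
```

View pics/a.png

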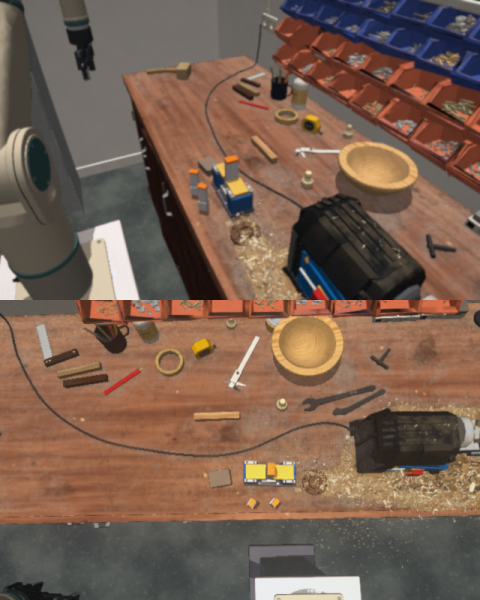

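The tall orange-capped block standing in the fixture (top view pixel 361,228) is the one meant. The two loose small ones at (336,268) and (367,268) stand beside it, so they are look-alikes. I'll measure the fixture and confirm this in a crop.

```bash
python3 - <<'E'
from h import *
for n,c in(("top",(270,190,470,300)),("scene",(230,180,360,350))):
    im=ctrl.get_image(n);P=cloud(im)
    m=(abs(P[...,0]-457)<90)&(abs(P[...,1]-108)<120)
    for lo,hi in((62,84),(125,160)):
        q=P[m&(P[...,2]>lo)&(P[...,2]<hi)]
        r=cv2.minAreaRect(q[:,:2].astype(np.float32))
        print(n,lo,len(q),q.mean(0).round(1),np.median(q[:,2]).round(1),np.percentile(q,[2,98],axis=0).round(1).tolist(),r)
    m=(abs(P[...,0]-372)<25)&(abs(P[...,1]-125)<90)
    print("lookalike top z",np.percentile(P[m][:,2],[95,99.5]))
    save(im,n+"1.png",c,4 if n=="top" else 3)
a=cv2.imread("pics/top1.png");b=cv2.imread("pics/scene1.png");a=cv2.resize(a,(400,220));h=np.zeros((510,800,3),np.uint8);h[:220,:400]=a;h[:510,405:795]=b;cv2.imwrite("pics/b.png",h)
E
```

```text
top 62 1474 [465.5 108.2  76.6] 77.6 [[434.3, 32.0, 65.4], [497.6, 182.6, 81.5]] ((434.0444641113281, 108.54529571533203), (155.63148498535156, 128.59339904785156), 87.8182373046875)
top 125 184 [465.4 107.7 142. ] 142.3 [[449.3, 96.9, 134.0], [482.3, 118.3, 145.8]] ((465.84088134765625, 107.61671447753906), (21.400428771972656, 33.765995025634766), 88.42047119140625)
lookalike top z [90.08772784 93.24228327]
scene 62 1266 [448.   86.3  74.6] 76.5 [[369.6, 30.5, 63.2], [491.2, 176.7, 83.0]] ((427.5267639160156, 100.20693969726562), (122.04712677001953, 164.4258575439453), 10.047724723815918)
scene 125 219 [463.7 103.6 137.2] 139.7 [[449.4, 96.0, 125.6], [481.3, 119.5, 143.5]] ((465.6802062988281, 107.84335327148438), (24.640100479125977, 33.446739196777344), 88.79934692382812)
lookalike top z [88.68657491 90.65575259]
```

View pics/b.png

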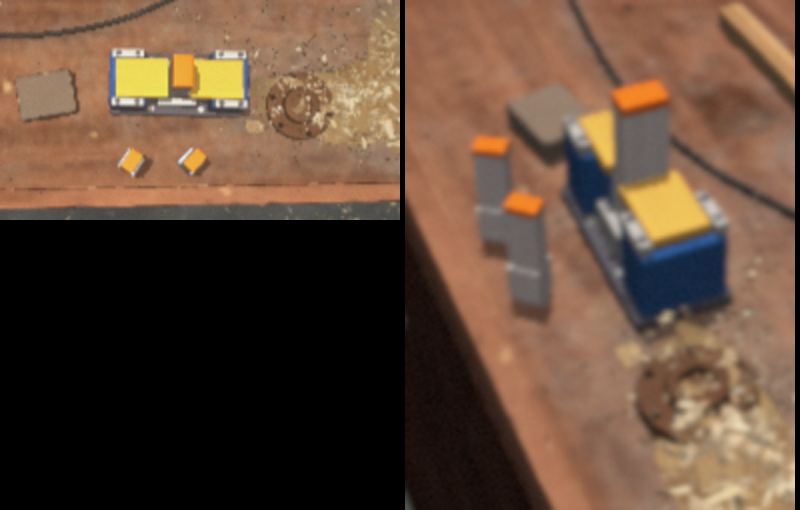

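The crop confirms it: only the tall block (cap at world 466,108, z about 142) stands in the fixture, and the look-alikes are about 90 mm tall and loose. I'll turn the tool and go above it.

```bash
python3 -m crank '[[[0,0,0,0,0,-0.75],[0,0,0,0,0,-0.75],[0,0,0,0,0,-0.75],[-0.52,-0.85,0,0,0,0],[-0.52,-0.85,0,0,0,0],[-0.52,-0.85,0,0,0,0],[-0.52,-0.85,0,0,0,0],[-0.52,-0.85,0,0,0,0],[-0.52,-0.85,0,0,0,0],[-0.52,-0.85,0,0,0,0],[-0.52,-0.85,0,0,0,0],[-0.52,-0.85,0,0,0,0]]]' -1
```

```text
clock: 1.9
eef_pos: [306.0, 394.4, 229.6]
tool_rot: [3.133, -0.002, 3.139]
force: [0.7, -0.4, 1.1]
width: 85.2
```

```bash
python3 -m crank '[[[-0.49,-0.87,0,0,0,0.27],[-0.49,-0.87,0,0,0,0],[-0.49,-0.87,0,0,0,0],[-0.49,-0.87,0,0,0,0],[-0.49,-0.87,0,0,0,0],[-0.49,-0.87,0,0,0,0],[-0.49,-0.87,0,0,0,0],[-0.49,-0.87,0,0,0,0],[-0.49,-0.87,0,0,0,0],[-0.49,-0.87,0,0,0,0],[-0.4,-0.4,0,0,0,0],[0,0,0,0,0,0]]]' && python3 - <<'E'
from h import *
s=ctrl.read_state();print(s["clock"],s["eef_pos"],s["tool_rot"],s["force"])
im=ctrl.get_image("wrist");P=cloud(im)
m=(P[...,2]>125)&(P[...,2]<160)&(abs(P[...,0]-466)<40)&(abs(P[...,1]-108)<40)
q=P[m];print(len(q),q.mean(0),cv2.minAreaRect(q[:,:2].astype(np.float32)))
m=(P[...,2]>75)&(P[...,2]<82)&(abs(P[...,0]-466)<50)&(abs(P[...,1]-108)<100)
q=P[m];print(len(q),q.mean(0),cv2.minAreaRect(q[:,:2].astype(np.float32)))
save(im,"w1.png")
E
```

```text
clock: 2.9
eef_pos: [467.6, 96.0, 230.2]
tool_rot: [3.131, 0.008, 3.099]
force: [0.9, -0.2, 0.5]
width: 85.6
2.9 [467.58904827  96.01124529 230.22106503] [3.1313698  0.00762085 3.09946634] [ 0.86894609 -0.21333302  0.47225576]
1041 [462.54520333 107.33387023 140.8807215 ] ((464.4151611328125, 107.61067199707031), (21.734703063964844, 33.59209060668945), 87.60940551757812)
5332 [463.44446094 106.03388615  77.10532317] ((464.9004211425781, 107.0723876953125), (151.8490753173828, 63.797061920166016), 87.98030853271484)
```

View pics/w1.png

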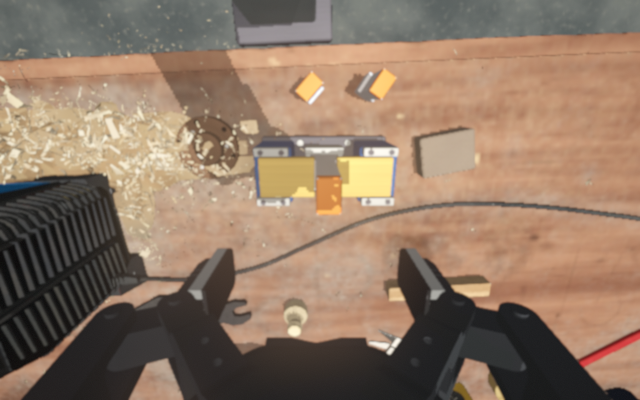

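The wrist view shows the block cap at about (328,195), between the yellow towers. The measured centre is (465,107.6) with yaw -2°, which agrees with the top camera. I'll centre and descend.

```bash
python3 -m crank '[[[0.1,0.38,0,0.1,-0.07,0],[0,0,0,0,0,0],[0,0,0.7,0,0,0],[0,0,0.7,0,0,0],[0,0,0.7,0,0,0],[0,0,0.7,0,0,0],[0,0,0,0,0,0]]]'
```

```text
clock: 3.53
eef_pos: [463.1, 116.1, 145.7]
tool_rot: [3.136, 0.017, 3.112]
force: [-0.6, 0.4, -0.2]
width: 85.2
```

```bash
python3 -m crank '[[[-0.07,-0.28,0,0.05,-0.16,0],[0,0,0,0,0,0],[0,0,0,0,0,0]]]'; python3 -m crank '[[[0,0,0.5,0,0,0],[0,0,0.5,0,0,0],[0,0,0.4,0,0,0],[0,0,0,0,0,0],[0,0,0,0,0,0]]]'
```

```text
clock: 3.78
eef_pos: [464.4, 108.5, 146.8]
tool_rot: [3.141, 0.034, 3.115]
force: [0.2, 0.3, 0.4]
width: 85.5
clock: 4.2
eef_pos: [470.6, 109.7, 110.2]
tool_rot: [3.137, 0.047, 3.115]
force: [-0.1, -0.8, 0.5]
width: 85.5
```

```bash
python3 -m crank '[[[0.17,-0.06,0,0,0.42,0],[0,0,0,0,0,0],[0,0,0.3,0,0,0],[0,0,0,0,0,0],[0,0,0,0,0,0]]]'
```

```text
clock: 4.62
eef_pos: [468.1, 109.0, 104.8]
tool_rot: [3.135, 0.011, 3.116]
force: [-0.1, 0.5, -0.4]
width: 85.6
```

```bash
python3 -m crank '[[[0.12,-0.05,0.15,0.06,0.1,0.08],[0,0,0,0,0,0]]]'; python3 -m crank '[[[0,0,0,0,0,0],[0,0,0,0,0,0],[0,0,0,0,0,0],[0,0,0,0,0,0],[0,0,0,0,0,0],[0,0,0,0,0,0],[0,0,0,0,0,0],[0,0,0,0,0,0]]]' 1
```

```text
clock: 4.78
eef_pos: [464.1, 107.5, 100.2]
tool_rot: [3.142, 0.001, 3.107]
force: [0.2, 0.7, 0.6]
width: 85.3
clock: 5.45
eef_pos: [463.5, 107.8, 100.0]
tool_rot: [-3.141, 0.0, 3.107]
force: [-0.5, 0.5, -1.1]
width: 21.3
```

```bash
python3 -m crank '[[[0,0.1,0,0.4,0,0],[0,0.1,0,0.4,0,0],[0,0.1,0,0.4,0,0],[0,0.1,0,0.4,0,0],[0,0,0,0,0,0]]]'
```

```text
clock: 5.87
eef_pos: [464.3, 120.5, 99.0]
tool_rot: [-2.97, 0.001, 3.103]
force: [0.3, 0.8, 0.2]
width: 21.5
```

```bash
python3 -m crank '[[[0,0,0,0,0,0],[0,0,0,0,0,0]]]'; python3 - <<'E'
from h import *
a=ctrl.get_image("scene");b=ctrl.get_image("wrist")
A=cv2.resize(a["color"][200:310,250:370],None,fx=4,fy=4,interpolation=cv2.INTER_CUBIC)
B=cv2.resize(b["color"],None,fx=.5,fy=.5)
h=np.zeros((440,800,3),np.uint8);h[:,:480]=A;h[:200,480:]=B;cv2.imwrite("pics/c.png",h[...,::-1])
E
```

```text
clock: 6.03
eef_pos: [464.3, 120.5, 99.0]
tool_rot: [-2.97, 0.001, 3.105]
force: [1.0, 0.9, 0.8]
width: 21.3
```

View pics/c.png

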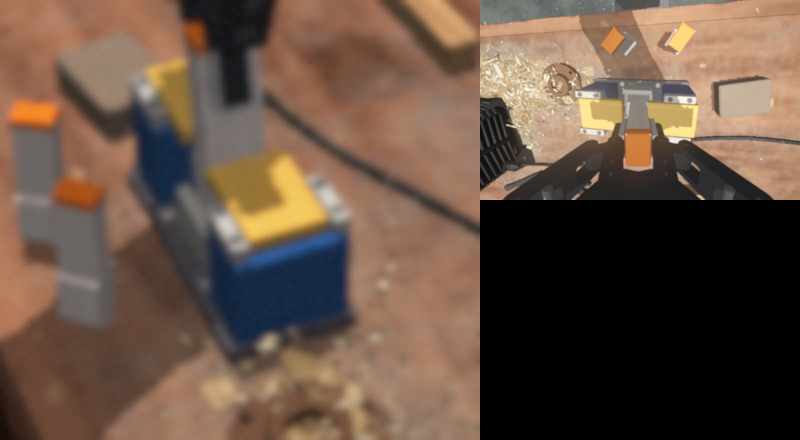

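The block leans to +y with the gripper (about 0.17 rad), and the forces are small. Next I'll rock it to -y.

```bash
python3 -m crank '[[[0,-0.1,0,-0.41,0,0],[0,-0.1,0,-0.41,0,0],[0,-0.1,0,-0.41,0,0],[0,-0.1,0,-0.41,0,0],[0,-0.1,0,-0.41,0,0],[0,-0.1,0,-0.41,0,0],[0,-0.1,0,-0.41,0,0],[0,-0.1,0,-0.41,0,0],[0,0,0,0,0,0],[0,0,0,0,0,0]]]'
```

```text
clock: 6.97
eef_pos: [462.6, 94.1, 101.1]
tool_rot: [2.942, 0.003, 3.093]
force: [0.1, 8.2, -6.7]
width: 21.2
```

```bash
python3 -m crank '[[[0,0.08,0.05,0.35,0,0],[0,0,0,0,0,0],[0,0,0,0,0,0]]]'; python3 -m crank '[[[0,0.1,0,0.4,0,0],[0,0.1,0,0.4,0,0],[0,0.1,0,0.4,0,0],[0,0.1,0,0.36,0,0],[0,0,0,0,0,0],[0,0,0,0,0,0]]]'; python3 - <<'E'
from h import *
a=ctrl.get_image("scene");b=ctrl.get_image("wrist");t=ctrl.get_image("top")
A=cv2.resize(a["color"][200:300,260:360],None,fx=4,fy=4,interpolation=cv2.INTER_CUBIC)
B=cv2.resize(b["color"][140:290,230:430],None,fx=2,fy=2)
h=np.zeros((600,800,3),np.uint8);h[:400,:400]=A;h[:300,400:]=B
T=cv2.resize(t["color"][200:260,310:410],None,fx=4,fy=4,interpolation=cv2.INTER_CUBIC);h[300:540,400:]=T
cv2.imwrite("pics/d.png",h[...,::-1])
E
```

```text
clock: 7.22
eef_pos: [462.4, 96.2, 100.2]
tool_rot: [2.979, 0.003, 3.091]
force: [-0.3, -0.3, -4.0]
width: 21.3
clock: 7.72
eef_pos: [462.4, 108.9, 100.7]
tool_rot: [-3.137, 0.002, 3.09]
force: [-0.7, -0.9, -3.3]
width: 21.1
```

View pics/d.png

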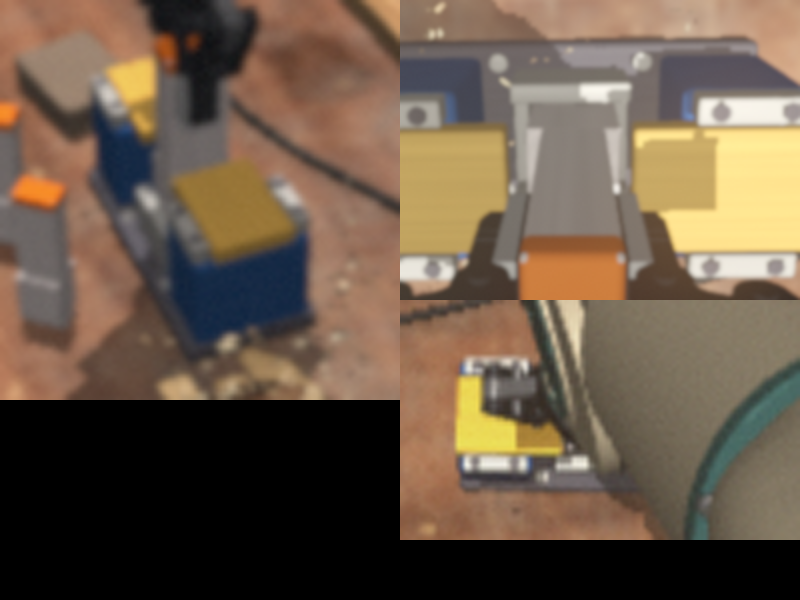

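The wrist view shows both brass jaws clear of the shoulders, with the inner edges at columns 507 and 632 and the foot's shoulders exposed between them. Next is a gentle lift.

```bash
python3 -m crank '[[[0,-0.03,-0.15,0,0,0],[0,0,-0.2,0,0,0],[0,0,-0.2,0,0,0]]]'; python3 -m crank '[[[0,0,0,0,0,0]]]'
```

```text
clock: 8.12
eef_pos: [462.2, 104.1, 117.4]
tool_rot: [-3.138, -0.0, 3.082]
force: [0.6, 0.4, -4.0]
width: 21.3
clock: 8.2
eef_pos: [462.6, 103.8, 118.7]
tool_rot: [-3.139, 0.001, 3.08]
force: [-1.2, 3.9, -2.3]
width: 21.0
```

```bash
python3 -m crank '[[[-0.05,0.12,0,0,0,-0.2],[0,0,0,0,0,0],[0,0,-0.3,0,0,0],[0,0,-0.3,0,0,0],[0,0,0,0,0,0]]]'
```

```text
clock: 8.62
eef_pos: [464.2, 106.8, 138.8]
tool_rot: [-3.139, 0.0, 3.102]
force: [0.4, -0.4, -3.6]
width: 21.2
```

```bash
python3 -m crank '[[[0,0.03,-0.4,0,0,0],[0,0,-0.4,0,0,0],[0,0,-0.4,0,0,0],[0,0,-0.4,0,0,0],[0,0,0,0,0,0],[0,0,0,0,0,0]]]'
```

```text
clock: 9.12
eef_pos: [463.7, 107.5, 190.3]
tool_rot: [-3.139, 0.001, 3.102]
force: [-0.1, -0.1, -3.1]
width: 21.4
```

```bash
python3 -m crank '[[[0,0,0,0,0,0],[0,0,0,0,0,0],[0,0,0,0,0,0],[0,0,0,0,0,0]]]'; python3 - <<'E'
from h import *
a=ctrl.get_image("scene")
P=cloud(a);m=(abs(P[...,0]-464)<25)&(abs(P[...,1]-107)<22)&(P[...,2]>84)&(P[...,2]<240);print(np.percentile(P[m],[2,50,98],axis=0).round())
for X in([464,107,102],[464,107,77.5]):print(w2px(a,X))
save(a,"e.png",(240,170,370,310),4)
E
```

```text
clock: 9.45
eef_pos: [462.5, 107.2, 188.5]
tool_rot: [-3.137, -0.001, 3.102]
force: [0.5, -0.2, -4.4]
width: 21.5
[[448.  86. 109.]
 [455.  97. 165.]
 [479. 122. 235.]]
[307.69837822 226.80218313]
[307.85626425 235.95198812]
```

View pics/e.png

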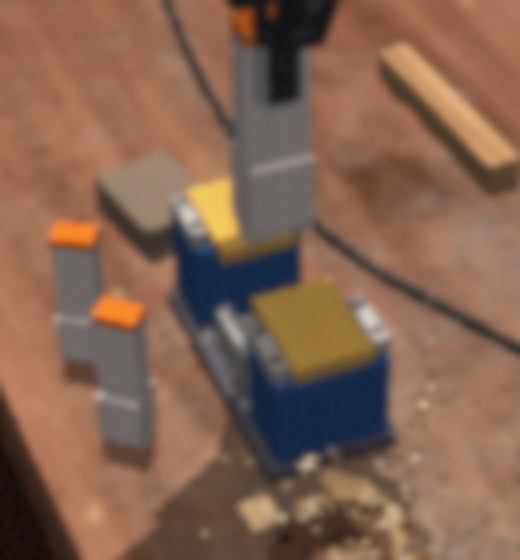

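The block hangs upright with its foot at crop (275,238). That matches a foot height of about 100 mm, clear of the jaws, and the bystanders in view haven't moved.

```bash
python3 -c "
from cell import ctrl
s=ctrl.read_state();print(abs(s['qd']).max(),s['eef_pos'],s['width']);print(ctrl.finish_job())"
```

```text
0.004654713944530554 [462.33228658 107.14137569 188.45870147] 21.378004328678713
the job is handed in; nothing more can be done
None
```

I gripped the large orange-capped block by its stem and rocked it about 0.17 rad to +y, then about 0.20 rad to -y. I then drew it up about 88 mm and handed it in at 9.5 s, still held; no verdict is reported.

**Final state:**
- **Hold:** finger opening is 21.4 mm, the wrist carries about 3–4 N (the block's weight), and the arm is at rest.
- **Position:** the tool is upright within 0.005 rad and within about 3 mm of the seat axis.
- **Foot height:** it should be about 100 mm, from the lift distance; the last picture roughly agrees and shows it clear of the jaws.
- **Other things:** the sanding block and pen blank looked unmoved in that crop. I did not check the spinning top or steel disc again at the end, but nothing went near them.

**What was off or not measured:**
- On the -y lean the tool rose about 2.5 mm and the side force reached 8 N, probably from the jaw reaching its stop.
- Early in the lift the tool drifted about 4 mm to -y, with 3.9 N side force. I corrected it.
- I judged the jaw travels only from the wrist picture, where both shoulders stood clear of the jaws, and did not measure them.

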